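# Set the drained tube racks back on their bases

### The arm

A 7-joint arm with a two-finger parallel gripper is mounted at the origin on the work surface. World frame = base frame: x ahead of the robot, y to its left, z up, the work surface at z = 0. Lengths are in m, angles in rad, forces in N, time in s.
With the tool pointing down it reaches from about 0.425 to 0.975 m from the base axis. Payload 16.7 kg.
Tool frame: the origin (TCP) lies on the centre line of the jaws, within the pads' length; the fingertips stand env.tip_reach ahead of it and the grasp point (between the pads) lies 6 mm ahead of it (env.tip_reach is the distance from the TCP to the fingertips, in m); z points along the fingers, y is the direction in which the jaws open and shut (so a half turn about z gives the same grasp; the last joint's range is limited). The gripper opens to 85 mm and grips with 20 to 120 N. Pads are 22 mm wide; open, the fingers measure 114 mm over their backs; the gripper's body (76 mm by 85 mm) begins 54 mm behind the grasp point. The pads swing forward as they close: fully open they stand 13 mm farther back than shut.
Start: joints at [-1.284, 0.426, 0.074, 1.606, -0.034, 1.111, -0.067], TCP at [0.285, 0.612, 0.256] pointing down, gripper open.
Joint ranges: [-2.85, 2.85], [-0.5, 2.14], [-1.23, 1.37], [0.21, 2.46], [-1.02, 4.16], [0.16, 2.05], [-2.73, 2.73]. Speed limits (rad/s): [1.89, 1.89, 2.39, 2.39, 3.01, 3.01, 3.01].

### API

Orientations are given as [roll, pitch, yaw] about the fixed x, y, z axes, in that order (R = Rz(yaw) Ry(pitch) Rx(roll)).
In Python, from bench import env gives the robot as it stands. The module is installed in compiled form; this text tells all that it offers.
- The arm moves only by the tool send_rows, never from a script. Its arguments are lists of equal length, an entry for each row: "rotation": the turn, a rotation vector about the tool's x, y, z in degrees, a list of three; "xyz": the shift along the tool's x, y, z in mm, a list of three; "gripper": the closure, from -1 (fully open) to 1 (shut). A call has 1 to 10 rows; each row shifts and turns the commanded pose from where the row before left it, along the tool's axes as they then stand; what a row does not reach is not made up. A row lasts 1/10 s, in which the tool goes at most 50 mm and 8.59 degrees, less where a joint would pass 70% of its speed; a pose out of reach is approached as far as the arm can. A call is refused whole if a number of a shift passes 50 or a number of a turn 8.59, either way. A call with a gripper value outside its range is refused whole. The fingers move at their own pace and stop on an object; the grip force is fixed at half the most. Time passes only in rows, so rows that do not move let the fingers close. It gives the time, the measured TCP pose, the force and the opening at its end, in the units of the state.
- env.sense(): the state, without advancing time (a new reading comes with each control period).
- env.read_camera(name): name is "side" or "top" or "wrist"; returns the picture (480x640x3 uint8, red, green, blue); there is no depth.
- env.calibration(name): a dict with "mtx" (3x3 intrinsics, pixels), "R" (3x3) and "t" (3): a world point X has camera coordinates R X + t; the wrist camera has in their place "T_tool_cam" (4x4, takes a point from camera to tool coordinates, whose origin is the TCP and whose axes are the flange's). Camera axes: x right, y down, z forward; pixel columns grow to the right and rows downward; lengths in m; the calibration is good to about 2 mm. A picture is of the moment at which its call begins: read the wrist's pose just before it. calibration takes no time and is no camera call.
- env.sign_off(): hands the job in, once; it reports no verdict.
Trained networks look in the newest picture that a camera, given by its name, has taken for a name from the list of things; names that differ only in an ending like _2 or _b are one class to them, and where a whole thing is asked for, a point or a joint stands for the part that bears it (a point fixed in the world has none). Each returns a list of dicts, best first, with "confidence" (0 to 1); they miss things now and then, are a little off and sometimes report something else, mostly with a low value. They report only what shows in the picture. A call takes as long as a camera call.
- env.look_for(camera, target): "box" ([left, top, right, bottom] in pixels, round what is visible of it).
The state is a dict: "time_s": time; "joint_pos": joint angles; "qvel": joint speeds; "tau": joint torques, N m; "tool_pos": TCP position; "ee_rot": TCP orientation; "contact_force": force on the tool from outside, world axes, zero at the start; "wrist_torque": the same for the moment, N m; "grip_width": opening from 0.0 (shut) to 1.0 (fully open).
Only numpy, scipy, OpenCV 4.12 (cv2) and the standard library are available. Lean on these libraries where they do the work, as an engineer would, in place of code of your own. Each camera call takes 0.05 s, during which the arm holds its last target. There are 200 camera calls.

### The job

The two blue tube racks were left standing on a long edge to drain. Push each one over with the fingertips so that it ends flat on its base on the bench, holes facing up, close to where it stood. Do not pick either rack up, and leave the bottle, beaker, tip box and stirrer alone.

Things in the scene. Friction and masses are not known exactly. Their poses are not given: they have to be found in the camera images.
- large_rack: Larger tube rack: empty blue plastic, loose, 180 long (x) x 80 wide (y) x 46 mm high (z) on its base; 2 x 5 holes of 27 mm in its top plate; long sides closed in the lower half, open above. Origin: centre of the base's underside; z points from base out through the holes. Starts on a long edge: +y up, 80 mm tall, 46 mm thick, z level, any way round.
- large_rack_center (a point): Middle of that rack, 23 mm from its base along z; 40 mm above the bench on edge, 23 mm on its base. Mass 0.11 to 0.22 kg. Pushed level on the holed face near the top edge it tips about its far lower edge without sliding; past balance (about 30 degrees) it falls onto its base by itself. Pushed on the base face it lands holes down: wrong.
- small_rack: Smaller tube rack: empty blue plastic, loose, 150 long (x) x 70 wide (y) x 40 mm high (z) on its base; 3 x 6 holes of 13 mm in its top plate; long sides closed in the lower half, open above. Origin: centre of the base's underside; z points from base out through the holes. Starts on a long edge: +y up, 70 mm tall, 40 mm thick, z level, any way round.
- small_rack_center (a point): Middle of that rack, 20 mm from its base along z; 35 mm above the bench on edge, 20 mm on its base. Mass 0.08 to 0.15 kg. Pushed level on the holed face near the top edge it tips about its far lower edge without sliding; past balance (about 30 degrees) it falls onto its base by itself. Pushed on the base face it lands holes down: wrong.
- bottle: Bystander: amber reagent bottle with white cap, upright, loose, 60 mm across, 120 mm tall, beyond the racks. Origin: centre of its underside.
- beaker: Bystander: small clear open beaker, upright, loose, 56 mm across, 65 mm tall, between the robot and the racks. Origin: centre of its underside.
- tip_box: Bystander: orange pipette-tip box, loose, 85 x 120 x 49 mm high, to the robot's left of the racks. Origin: centre of its underside.
- stirrer: Bystander: white magnetic stirrer, fixed, 190 x 150 x 70 mm high with a round plate on top, to the robot's right of the racks. Origin: centre of its underside.

How it is judged:
At the end, for the whole second after the job is handed in: Both racks lie on their bases on the bench, holes up (tilt under 0.1 rad, underside within 8 mm of the bench), each centre within 160 mm of where it was at the start (tipping alone moves it about 65 mm), and at rest (angle between each of large_rack, small_rack's own z axis and vertical below 0.1 rad and height (world z) of each of large_rack, small_rack below 0.008 m and distance of each of large_rack_center, small_rack_center from where it was at the start of the episode below 0.16 m and linear speed of each of large_rack, small_rack below 0.02 m/s and angular speed of each of large_rack, small_rack below 0.1 rad/s); the robot touches nothing.
It fails at once if a rack was lifted off the bench (its centre rose more than 30 mm above where it started) (height (world z) of large_rack_center above 0.07 m or height (world z) of small_rack_center above 0.065 m).
It fails at once if the bottle, beaker or tip box was shifted by more than 30 mm or knocked over (distance of any of bottle, beaker, tip_box from where it was at the start of the episode above 0.03 m or angle between any of bottle, beaker, tip_box's own z axis and vertical above 0.5 rad).
It fails at once if the stirrer was pushed on (contact force between stirrer and the arm above 5 N).
It also fails if it takes over 42 s, if anything falls off the work surface, if the arm or the gripper's body presses on something with over 40 N, if the wrist force passes 120 N, or if a joint passes its speed limit or range.

## Working session

There is one attempt and no reset: what is moved stays moved. The work goes in short steps, Python scripts to look and compute and a tool call to move; the robot and the scene stay as the last step left them, time stands still between calls to the robot, and variables do not carry over. Pictures are saved under pics/ and viewed, about 8 in all and at most 12, crops included, and the job is handed in when it is done.

Besides the shell and the picture viewer there is one more tool, called as name(argument=value, ...) on one line, values as JSON. send_rows: Moves the arm, as the interface text tells. Its arguments: {"type":"object","properties":{"rotation":{"type":"array","items":{"type":"array","items":{"type":"number"}}},"xyz":{"type":"array","items":{"type":"array","items":{"type":"number"}}},"gripper":{"type":"array","items":{"type":"number"}}},"required":["rotation","xyz","gripper"]}

```bash
mkdir -p pics; python3 - <<'E'
from bench import env
import cv2,numpy as np
print(env.sense(), env.tip_reach)
for c in ("top","side"):
    im=env.read_camera(c); cv2.imwrite(f"pics/{c}0.png",im[:,:,::-1])
    k=env.calibration(c); print(c,k)
    for t in ("large_rack","small_rack","bottle","beaker","tip_box","stirrer"):
        print(t,[(np.round(d["box"]),round(d["confidence"],2)) for d in env.look_for(c,t)][:3])
E
```

```text
{'time_s': 0.0, 'joint_pos': array([-1.28449837,  0.42674604,  0.07385731,  1.60661523, -0.03408259,
        1.11081554, -0.0670882 ]), 'qvel': array([ 0.00156711,  0.00102611, -0.00058981,  0.001192  , -0.00042695,
        0.00078494, -0.00178105]), 'tau': array([-1.64171634e-03, -9.49814916e+01,  3.75982046e+00, -4.63514829e+01,
        1.90773548e-02,  1.02436705e-02,  3.03987372e-05]), 'tool_pos': array([0.28481093, 0.61154576, 0.25559779]), 'ee_rot': array([-3.14027309e+00,  1.17186572e-04,  2.70577655e+00]), 'contact_force': array([0.50601542, 0.12801001, 0.58758026]), 'wrist_torque': array([-0.01744396,  0.04680645,  0.03825291]), 'grip_width': 0.9959754766076514} 0.025
top {'mtx': array([[577.74311245,   0.        , 315.19658809],
       [  0.        , 577.74311245, 234.74514612],
       [  0.        ,   0.        ,   1.        ]]), 'R': array([[-0.02286193, -0.99973097,  0.00391387],
       [-0.9977365 ,  0.02256833, -0.06334463],
       [ 0.06323926, -0.00535319, -0.99798404]]), 't': array([8.11545819e-04, 6.04253601e-01, 1.43307626e+00])}
large_rack [(array([189., 232., 25
[... 367 characters left out ...]
4278],
       [  0.        , 490.12475408, 239.6896983 ],
       [  0.        ,   0.        ,   1.        ]]), 'R': array([[ 0.72319558, -0.69048306, -0.01487597],
       [-0.38100263, -0.38090278, -0.84246666],
       [ 0.57604266,  0.61493595, -0.53854307]]), 't': array([-0.41498163,  0.29400365,  0.93660559])}
large_rack [(array([239., 200., 273., 265.]), 0.76), (array([357., 193., 384., 240.]), 0.74), (array([258., 270., 285., 306.]), 0.17)]
small_rack [(array([342., 267., 369., 336.]), 0.81)]
bottle [(array([359., 193., 381., 236.]), 0.66)]
beaker [(array([258., 268., 284., 304.]), 0.81)]
tip_box [(array([199., 186., 246., 221.]), 0.74)]
stirrer [(array([415., 316., 543., 421.]), 0.64)]
```

```bash
python3 - <<'E'
import cv2,numpy as np
t=cv2.imread("pics/top0.png")[130:340,80:560]; s=cv2.imread("pics/side0.png")[170:350,180:440]
cv2.imwrite("pics/top0c.png",cv2.resize(t,(800,350),interpolation=cv2.INTER_CUBIC))
cv2.imwrite("pics/side0c.png",cv2.resize(s,(780,540),interpolation=cv2.INTER_CUBIC))
E
```

```text
(no output)
```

View pics/top0c.png

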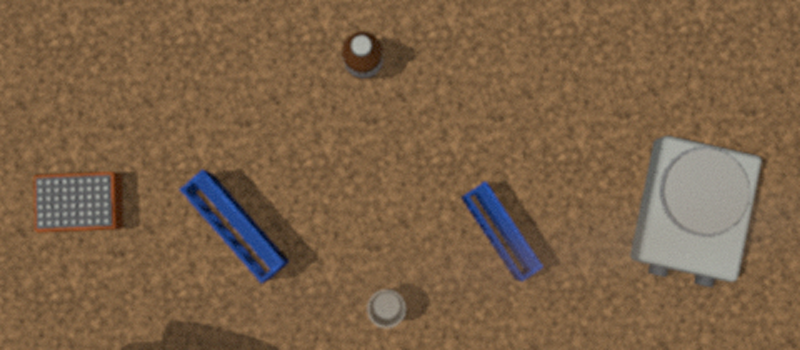

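View pics/side0c.png

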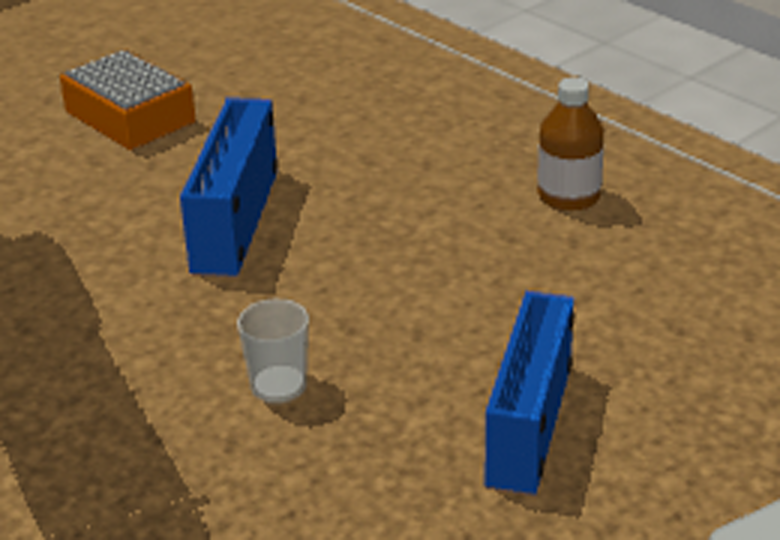

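The top view shows the large rack at crop px (185–285, 172–282) and the small one at (463–542, 183–278). In both, the open (holed) half faces lower-left, which is −x, +y. The side view agrees, with the openings on the left, so I push both toward +x, −y. Next I fit the poses.

```bash
cat >h.py <<'E'
from bench import env
import cv2,numpy as np
from scipy.optimize import differential_evolution
def proj(c,P):
    k=env.calibration(c); return cv2.projectPoints(np.float64(P),cv2.Rodrigues(k["R"])[0],k["t"],k["mtx"],None)[0][:,0]
def bluemask(f,box):
    hsv=cv2.cvtColor(cv2.imread(f),cv2.COLOR_BGR2HSV); m=cv2.inRange(hsv,(105,130,40),(130,255,255))
    z=np.zeros_like(m); l,t,r,b=[int(v) for v in box]; z[t-8:b+8,l-8:r+8]=m[t-8:b+8,l-8:r+8]
    return cv2.morphologyEx(z,cv2.MORPH_CLOSE,np.ones((9,9)))>0
def fit(masks,T,L,H,x0):
    def cost(p):
        x,y,a=p; u=np.array([np.cos(a),np.sin(a)]); n=np.array([-u[1],u[0]])
        P=[[*(np.array([x,y])+i*u*L/2+j*n*T/2),k*H] for i in(-1,1) for j in(-1,1) for k in(0,1)]
        c=0
        for cam,m in masks.items():
            q=cv2.convexHull(np.float32(proj(cam,P))); z=np.zeros(m.shape,np.uint8)
            cv2.fillPoly(z,[np.round(q*16).astype(np.int32)],1,shift=4)
            c+=1-(z.astype(bool)&m).sum()/(z.astype(bool)|m).sum()
        return c
    r=differential_evolution(cost,[(x0[0]-.1,x0[0]+.1),(x0[1]-.1,x0[1]+.1),(x0[2]-.9,x0[2]+.9)],seed=1,maxiter=60)
    return r.x,r.fun
def ground(c,uv,z):
    k=env.calibration(c); R,t=k["R"],k["t"]; d=R.T@np.linalg.inv(k["mtx"])@[*uv,1]; o=-R.T@t
    return o+d*(z-o[2])/d[2]
E
python3 - <<'E'
from h import *
for n,bt,bs,(L,T,H) in (("large",(189,232,253,299),(239,200,273,265),(.18,.046,.08)),("small",(362,243,405,297),(342,267,369,336),(.15,.04,.07))):
    g=ground("top",((bt[0]+bt[2])/2,(bt[1]+bt[3])/2),H/2)
    p,f=fit({"top":bluemask("pics/top0.png",bt),"side":bluemask("pics/side0.png",bs)},T,L,H,(g[0],g[1],.9))
    x,y,a=p; u=np.array([np.cos(a),np.sin(a)]); n2=np.array([u[1],-u[0]]); 
    if n2@[1,-1]<0:n2=-n2
    print(n,g.round(3),p.round(3),round(f,3),"u",u.round(3),"push",n2.round(3),"near face",(p[:2]-n2*T/2).round(3))
for o,(uv,z) in dict(beaker=((312,318),.03),bottle=((297,163),.06),tip=((126,251),.04),stir=((498,256),.05)).items(): print(o,ground("top",uv,z).round(3))
E
```

```text
Traceback (most recent call last):
  File "h.py", line 20, in fit
    r=differential_evolution(cost,[(x0[0]-.1,x0[0]+.1),(x0[1]-.1,x0[1]+.1),(x0[2]-.9,x0[2]+.9)],seed=1,maxiter=60)
  File "h.py", line 16, in cost
    q=cv2.convexHull(np.float32(proj(cam,P))); z=np.zeros(m.shape,np.uint8)
                                ~~~~^^^^^^^
  File "h.py", line 5, in proj
    k=env.calibration(c); return cv2.projectPoints(np.float64(P),cv2.Rodrigues(k["R"])[0],k["t"],k["mtx"],None)[0][:,0]
ValueError: time passes only in moves, steps and waits
```

```bash
sed -i 's/env.calibration(c)/cal(c)/; s/^def proj/import functools\n@functools.cache\ndef cal(c): return env.calibration(c)\ndef proj/' h.py
cat >f.py <<'E'
from h import *
for n,bt,bs,(L,T,H) in (("large",(189,232,253,299),(239,200,273,265),(.18,.046,.08)),("small",(362,243,405,297),(342,267,369,336),(.15,.04,.07))):
    g=ground("top",((bt[0]+bt[2])/2,(bt[1]+bt[3])/2),H/2)
    p,f=fit({"top":bluemask("pics/top0.png",bt),"side":bluemask("pics/side0.png",bs)},T,L,H,(g[0],g[1],.9))
    x,y,a=p; u=np.array([np.cos(a),np.sin(a)]); n2=np.array([u[1],-u[0]]); 
    if n2@[1,-1]<0:n2=-n2
    print(n,g.round(3),p.round(3),round(f,3),"u",u.round(3),"push",n2.round(3),"near face",(p[:2]-n2*T/2).round(3))
for o,(uv,z) in dict(beaker=((312,318),.03),bottle=((297,163),.06),tip=((126,251),.04),stir=((498,256),.05)).items(): print(o,ground("top",uv,z).round(3))
E
python3 f.py
```

```text
large [0.532 0.221 0.04 ] [0.529 0.223 0.714] 0.228 u [0.756 0.655] push [ 0.655 -0.756] near face [0.514 0.24 ]
small [ 0.512 -0.18   0.035] [ 0.517 -0.17   0.562] 0.524 u [0.846 0.533] push [ 0.533 -0.846] near face [ 0.506 -0.153]
beaker [ 0.397 -0.     0.03 ]
bottle [0.779 0.028 0.06 ]
tip [0.573 0.455 0.04 ]
stir [ 0.54  -0.461  0.05 ]
```

```bash
python3 - <<'E'
from h import *
S={"large":([(183,190),(208,172),(285,262),(264,282)],.08,.046,-.018),"small":([(463,195),(487,184),(542,266),(520,278)],.07,.04,0)}
s=env.sense(); yaw=s["ee_rot"][2]; tp=s["tool_pos"]
for n,(q,H,T,off) in S.items():
    c=np.array([ground("top",(80+a*.6,130+b*.6),H)[:2] for a,b in q])
    u=(c[0]+c[1]-c[2]-c[3]); L=np.linalg.norm(u)/2; u/=2*L; p=np.array([u[1],-u[0]]); m=c.mean(0)
    d=m-p*(T/2+.046)+u*off
    print(n,m.round(4),"L",L.round(3),"ang",np.arctan2(u[1],u[0]).round(3),"push",p.round(3),"pre",d.round(4))
    cy,sy=np.cos(yaw),np.sin(yaw); v=d-tp[:2]
    print(" tool mm now", (np.array([v@[cy,sy],v@[sy,-cy]])*1000).round(1),"turn z deg",np.degrees(yaw-(np.arctan2(u[1],u[0])+np.pi/2)).round(1))
E
```

```text
large [0.5307 0.2151] L 0.174 ang 0.698 push [ 0.643 -0.766] pre [0.4726 0.2564]
 tool mm now [-320.1 -243. ] turn z deg 25.0
small [ 0.5158 -0.1717] L 0.144 ang 0.569 push [ 0.539 -0.842] pre [ 0.4802 -0.1161]
 tool mm now [-484.3 -577.5] turn z deg 32.4
```

send_rows(rotation=[[0, 0, 0], [0, 0, 0], [0, 0, 0], [0, 0, 0], [0, 0, 0], [0, 0, 0], [0, 0, 0], [0, 0, 0], [0, 0, 0], [0, 0, 0]], xyz=[[-32, -24, 0], [-32, -24, 0], [-32, -24, 0], [-32, -24, 0], [-32, -24, 0], [-32, -24, 0], [-32, -24, 0], [-32, -24, 0], [-32, -24, 0], [-32, -24, 0]], gripper=[1, 1, 1, 1, 1, 1, 1, 1, 1, 1])

```text
time_s: 1.7
tool_pos: [0.4743, 0.2577, 0.2566]
ee_rot: [3.141, 0.0, 2.706]
contact_force: [0.2, 0.5, 1.0]
grip_width: -0.002
```

send_rows(rotation=[[0, 0, 8.33], [0, 0, 8.33], [0, 0, 8.33], [0, 0, 0], [0, 0, 0], [0, 0, 0], [0, 0, 0], [0, 0, 0]], xyz=[[0, 0, 0], [0, 0, 0], [0, 0, 0], [0, 0, 30], [0, 0, 30], [0, 0, 30], [0, 0, 0], [0, 0, 0]], gripper=[1, 1, 1, 1, 1, 1, 1, 1])

```text
time_s: 2.5
tool_pos: [0.4738, 0.2592, 0.1668]
ee_rot: [-3.141, 0.0, 2.269]
contact_force: [0.1, -0.5, 0.6]
grip_width: 0.003
```

send_rows(rotation=[[0, 0, 0], [0, 0, 0], [0, 0, 0], [0, 0, 0]], xyz=[[0, 0, 25], [0, 0, 25], [0, 0, 20], [0, 0, 0]], gripper=[1, 1, 1, 1])

```text
time_s: 2.9
tool_pos: [0.4735, 0.2592, 0.096]
ee_rot: [-3.14, -0.0, 2.27]
contact_force: [0.1, 0.0, 0.6]
grip_width: 0.001
```

```bash
python3 - <<'E'
from bench import env
import cv2,numpy as np
a=cv2.resize(env.read_camera("side")[150:330,200:380,::-1],(540,540)); b=cv2.resize(env.read_camera("wrist")[:,:,::-1],(260,195))
o=np.zeros((540,800,3),np.uint8); o[:,:540]=a; o[:195,540:]=b
cv2.imwrite("pics/s1.png",o)
E
```

```text
(no output)
```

View pics/s1.png

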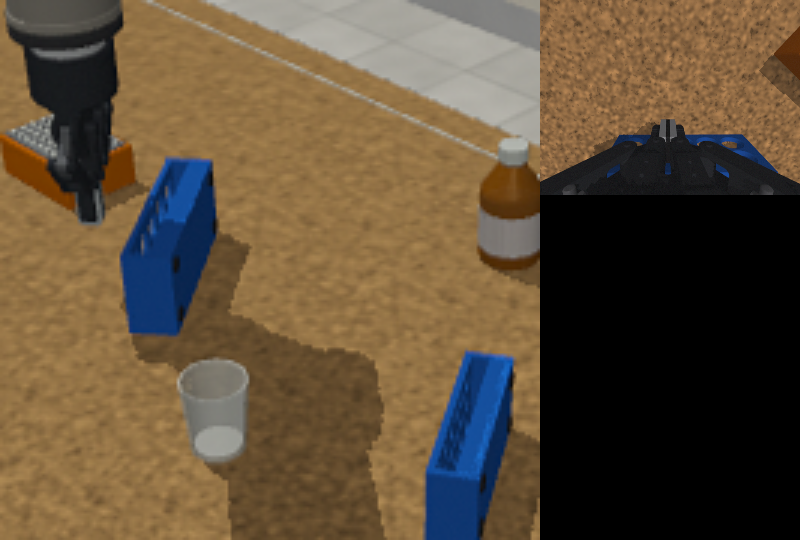

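The wrist view (inset, px 620–770, 135–170) shows the holes in the face towards the fingers. The side view has the fingertips at (90, 220), clear of the rack. Pushing now.

send_rows(rotation=[[0, 0, 0], [0, 0, 0], [0, 0, 0], [0, 0, 0], [0, 0, 0], [0, 0, 0], [0, 0, 0], [0, 0, 0]], xyz=[[-12, 0, 0], [-12, 0, 0], [-8, 0, 0], [-8, 0, 0], [-8, 0, 0], [-8, 0, 0], [-8, 0, 0], [-8, 0, 0]], gripper=[1, 1, 1, 1, 1, 1, 1, 1])

```text
time_s: 3.8
tool_pos: [0.5204, 0.2035, 0.0963]
ee_rot: [-3.141, 0.0, 2.27]
contact_force: [0.5, 0.6, 0.7]
grip_width: -0.001
```

```bash
python3 - <<'E'
from bench import env
import cv2,numpy as np
a=cv2.resize(env.read_camera("side")[150:330,200:380,::-1],(540,540)); b=cv2.resize(env.read_camera("wrist")[:,:,::-1],(260,195))
o=np.zeros((540,800,3),np.uint8); o[:,:540]=a; o[:195,540:]=b
cv2.imwrite("pics/s2.png",o)
E
```

```text
(no output)
```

View pics/s2.png

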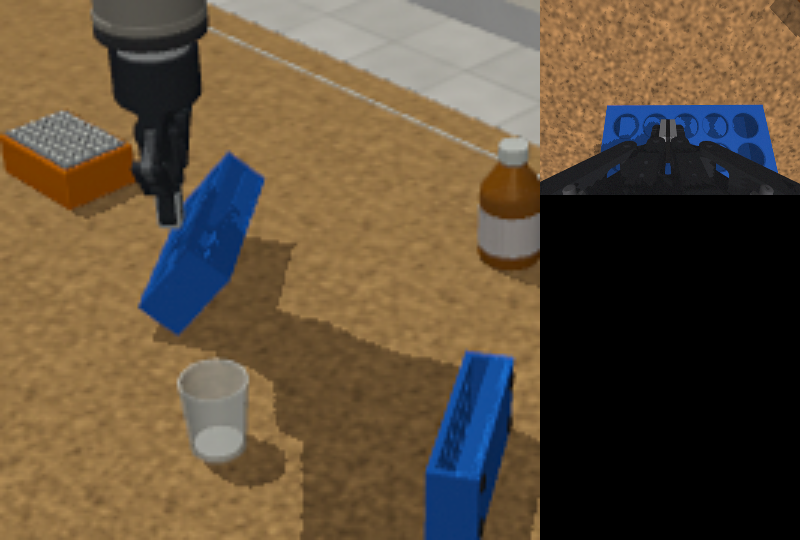

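The rack leans about 40° the right way, and the force is near zero, so it is falling. I hold, then raise the tool.

send_rows(rotation=[[0, 0, 0], [0, 0, 0], [0, 0, 0], [0, 0, 0], [0, 0, 0], [0, 0, 0], [0, 0, 0], [0, 0, 0]], xyz=[[-5, 0, 0], [0, 0, 0], [0, 0, 0], [0, 0, -30], [0, 0, -40], [0, 0, -30], [0, 0, 0], [0, 0, 0]], gripper=[1, 1, 1, 1, 1, 1, 1, 1])

```text
time_s: 4.7
tool_pos: [0.5232, 0.2008, 0.1967]
ee_rot: [3.14, -0.0, 2.27]
contact_force: [-0.6, 0.4, -0.6]
grip_width: -0.0
```

```bash
python3 - <<'E'
from h import *
a=cv2.resize(env.read_camera("side")[150:330,200:380,::-1],(540,540)); b=cv2.resize(env.read_camera("wrist")[:,:,::-1],(260,195))
o=np.zeros((540,800,3),np.uint8); o[:,:540]=a; o[:195,540:]=b
cv2.imwrite("pics/s3.png",o)
s=env.sense(); yaw=s["ee_rot"][2]; tp=s["tool_pos"]
for d in ([.4802,-.1161],):
    cy,sy=np.cos(yaw),np.sin(yaw); v=np.array(d)-tp[:2]
    print(tp,(np.array([v@[cy,sy],v@[sy,-cy]])*1000).round(1),"turn",np.degrees(yaw-(.567+np.pi/2)))
E
```

```text
[0.52259994 0.2002962  0.19537802] [-214.9 -236.1] turn 7.577094546937416
```

View pics/s3.png

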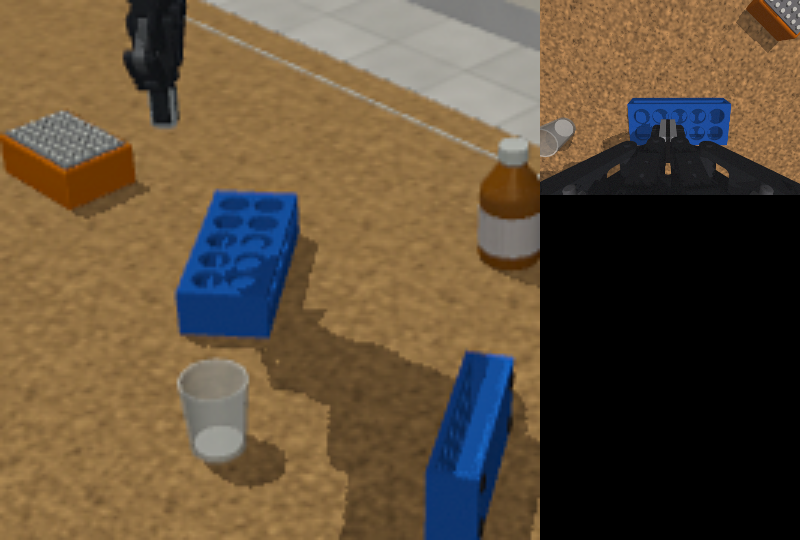

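The large rack is flat with its holes up (side view 180–298, 190–338), and the beaker and tip box are untouched. Next the small rack.

send_rows(rotation=[[0, 0, 0], [0, 0, 0], [0, 0, 0], [0, 0, 0], [0, 0, 0], [0, 0, 0], [0, 0, 0], [0, 0, 0], [0, 0, 7.5], [0, 0, 0]], xyz=[[-27, -30, 0], [-27, -30, 0], [-27, -30, 0], [-27, -30, 0], [-27, -29, 0], [-27, -29, 0], [-27, -29, 0], [-26, -29, 0], [0, 0, 0], [0, 0, 0]], gripper=[1, 1, 1, 1, 1, 1, 1, 1, 1, 1])

```text
time_s: 5.8
tool_pos: [0.4801, -0.1171, 0.1954]
ee_rot: [-3.14, -0.001, 2.134]
contact_force: [1.0, 1.1, -0.2]
grip_width: -0.003
```

send_rows(rotation=[[0, 0, 0], [0, 0, 0], [0, 0, 0], [0, 0, 0], [0, 0, 0]], xyz=[[0, 0, 28], [0, 0, 30], [0, 0, 30], [0, 0, 20], [0, 0, 0]], gripper=[1, 1, 1, 1, 1])

```text
time_s: 6.3
tool_pos: [0.4791, -0.115, 0.0856]
ee_rot: [-3.137, -0.003, 2.143]
contact_force: [-0.0, -0.6, 0.1]
grip_width: 0.0
```

```bash
python3 - <<'E'
from h import *
a=cv2.resize(env.read_camera("side")[200:380,250:430,::-1],(540,540)); b=cv2.resize(env.read_camera("wrist")[:,:,::-1],(260,195))
o=np.zeros((540,800,3),np.uint8); o[:,:540]=a; o[:195,540:]=b
cv2.imwrite("pics/s4.png",o)
E
```

```text
(no output)
```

View pics/s4.png

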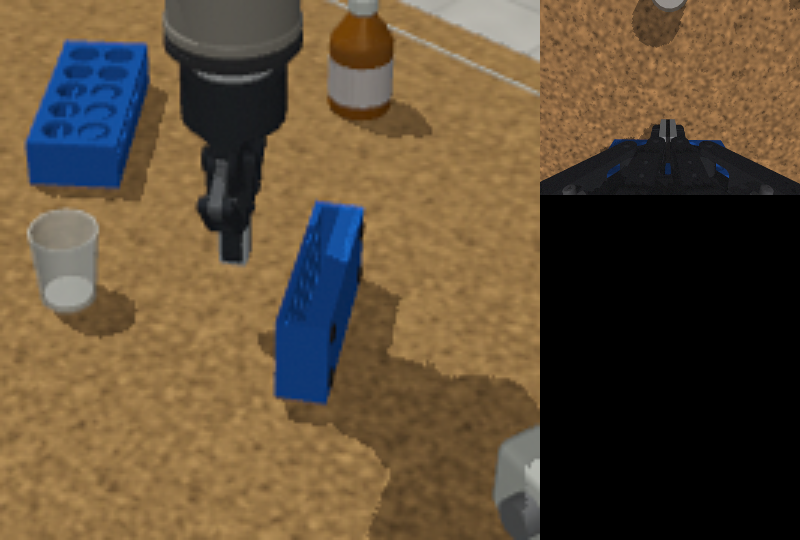

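The fingertips are at (235, 260), on the holed side and clear of the upright small rack (275–363, 203–402). Same push.

send_rows(rotation=[[0, 0, 0], [0, 0, 0], [0, 0, 0], [0, 0, 0], [0, 0, 0], [0, 0, 0], [0, 0, 0], [0, 0, 0], [0, 0, 0], [0, 0, 0]], xyz=[[-12, 0, 0], [-12, 0, 0], [-8, 0, 0], [-8, 0, 0], [-8, 0, 0], [-8, 0, 0], [-8, 0, 0], [-6, 0, 0], [0, 0, 0], [0, 0, 0]], gripper=[1, 1, 1, 1, 1, 1, 1, 1, 1, 1])

```text
time_s: 7.4
tool_pos: [0.5184, -0.1752, 0.0882]
ee_rot: [-3.141, -0.0, 2.139]
contact_force: [0.1, 0.1, 0.6]
grip_width: 0.001
```

```bash
python3 - <<'E'
from h import *
a=cv2.resize(env.read_camera("side")[200:380,250:430,::-1],(540,540)); b=cv2.resize(env.read_camera("wrist")[:,:,::-1],(260,195))
o=np.zeros((540,800,3),np.uint8); o[:,:540]=a; o[:195,540:]=b
cv2.imwrite("pics/s5.png",o)
E
```

```text
(no output)
```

View pics/s5.png

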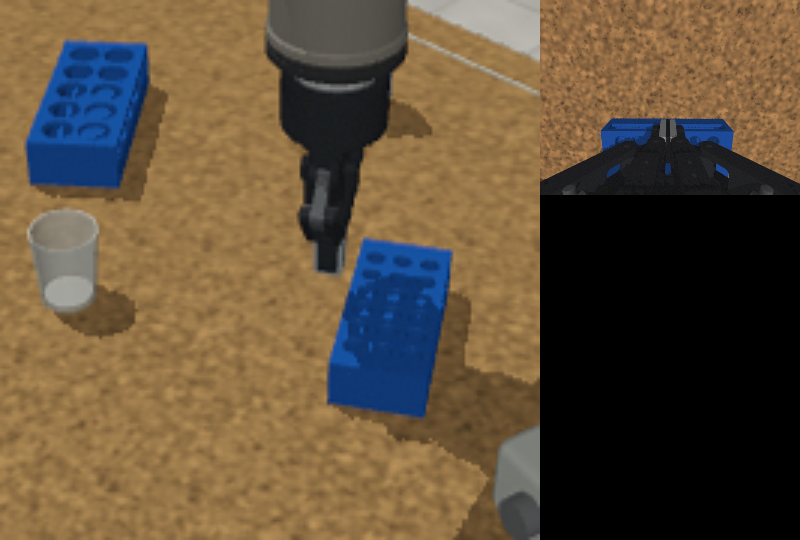

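The small rack is flat too, holes up (328–452, 240–415). I raise the tool and do a final check.

send_rows(rotation=[[0, 0, 0], [0, 0, 0], [0, 0, 0], [0, 0, 0], [0, 0, 0], [0, 0, 0], [0, 0, 0], [0, 0, 0], [0, 0, 0]], xyz=[[0, 0, -30], [0, 0, -40], [0, 0, -40], [0, 0, -20], [0, 0, 0], [0, 0, 0], [0, 0, 0], [0, 0, 0], [0, 0, 0]], gripper=[1, 1, 1, 1, 1, 1, 1, 1, 1])

```text
time_s: 8.4
tool_pos: [0.5182, -0.1752, 0.2175]
ee_rot: [-3.14, -0.001, 2.139]
contact_force: [-0.6, 0.5, -0.2]
grip_width: 0.001
```

```bash
python3 - <<'E'
from h import *
ims={c:env.read_camera(c)[:,:,::-1] for c in("top","side")}
for t,z in(("large_rack",.023),("small_rack",.02),("bottle",.06),("beaker",.03),("tip_box",.04)):
    for d in env.look_for("top",t)[:2]:
        l,tt,r,b=d["box"]; print(t,round(d["confidence"],2),ground("top",((l+r)/2,(tt+b)/2),z).round(3))
a=cv2.resize(ims["top"][130:340,80:560],(640,280)); b=cv2.resize(ims["side"][170:350,180:440],(433,300))
o=np.zeros((580,640,3),np.uint8); o[:280]=a; o[280:,:433]=b
cv2.imwrite("pics/end.png",o)
E
```

```text
large_rack 0.91 [0.573 0.179 0.023]
small_rack 0.54 [ 0.602 -0.19   0.02 ]
bottle 0.74 [0.783 0.028 0.06 ]
beaker 0.71 [0.397 0.001 0.03 ]
tip_box 0.6 [0.573 0.455 0.04 ]
```

View pics/end.png

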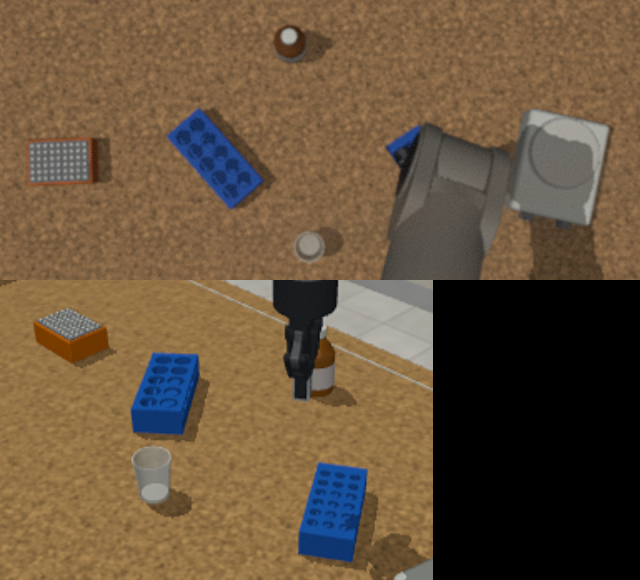

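Both racks lie flat with holes up, the arm is clear, and the bystanders have not moved. The arm hides most of the small rack in the top view, but the side view shows it fully.

```bash
python3 -c "
from bench import env
print(env.sign_off())"
```

```text
the job is handed in; nothing more can be done
None
```

Both racks now lie flat on their bases with the holes up. I pushed each one over with the closed fingertips on the holed face near the top edge, then raised the tool clear. The job was handed in after about 9 s of the 42 s allowed.

- **Large rack:** the last check puts it about 60 mm from where it stood, well inside the 160 mm limit.
- **Small rack:** the arm hid most of it in the last top view, so its measured position there (0.602, −0.190) is unreliable. The side view shows it fully, flat with holes up and close to where it stood. I did not measure its shift.
- **Other items:** bottle, beaker and tip box measured within 4 mm of where they started. The stirrer was not re-measured; the tool was never taken near it.
- **Contact:** the force readings between moves stayed around 1 N, which is sensor noise, and the raised tool was touching nothing at the end.
- **Disagreement:** the outline fit for the small rack's starting pose was poor, but its top corners picked from the picture agreed with it to within about 2 mm. I used the corner-based pose.

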